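# Put the receipt book away in the petty-cash drawer

## Task

Take the receipt book out of the desk rack and lay it flat in the open petty-cash drawer, tucked bound end first well under the keeper arm so that the arm holds it down. Then push the drawer fully home past its catch until it seats. Leave the other things on the desk and in the rack as they are.

Things in the scene. Friction and masses are not known exactly. Their poses are not given: they have to be found in the camera images.
- book: Receipt book: stiff block 20 (own x) x 62 (y) x 110 mm (z), 100 to 210 g, kraft card covers, grey cloth strip round the bound end. Origin at the centre of the loose end face, own z to the bound end. Starts standing on the loose end in any slot of the rack, bound end up: the tallest thing there. Either cover may end on top.
- book_bound (a point): Centre of the book's bound end face, 110 mm along own z from book. Same axes.
- rack: Wooden desk rack, fixed, 90 (x) x 156 (y) x 46 mm high, origin at the centre of its underside. Three slots along own x at own y = -46, 0, +46 mm, 28 mm wide, open-ended, floor 6 mm above the desk. Things stand in them with their thickness along the rack's y, any one in any slot.
- unit_face (a point): Grey petty-cash unit, fixed, 270 (x) x 300 (y) x 75 mm high; paper on top, from 110 mm behind its face, reaches 89 mm. This point: at desk height under the middle of its front face; own x points into the unit (the way the drawer closes), y to the left as seen from the robot, z up.
- drawer_bed (a point): On the drawer's floor (14 mm above the desk), centre line, at the back of the front panel; axes as unit_face; moves with the drawer; straight above unit_face when home. Inside: x 0 to 205 mm (a 22 mm high strip at x = 165 cuts off coin trays), y -130 to +130 mm, side walls 36 mm high.
- drawer_front (a point): Centre of the outer face of the drawer's front panel (12 mm thick, 294 mm wide, from 8 to 70 mm above the desk). A pull lip 110 mm wide sticks out 12 mm at 58 to 66 mm above the desk. Moves with the drawer.
- drawer (a joint): How far the drawer is open, m: 0 = fully home, starts 0.145 to 0.175. Slides with about 1.3 N. A sprung catch resists from 0.016 to 0.008 (about 3.5 N more) and draws it home by itself from below about 0.005; short of that the drawer is not seated.
- keeper_knee (a point): Lowest edge of the keeper arm, a steel strip 36 mm wide in x at drawer x = 80 mm, hinged at drawer y = -117, 24 mm above the floor. It slopes to this knee (at rest y = -40, 8 mm up), then a lip rises at 34 degrees towards +y (end y = -10, 30 mm up). A book slid on the floor to -y lifts it; a hinge block stops it at y = -107. Well under: bound end y below -65.
- keeper (a joint): Keeper arm angle, rad: 0 at rest, grows as the knee rises; about 0.15 with the book flat under the knee. It presses down with about 3 N at the knee and falls back by itself.
- calculator: Black pocket calculator standing in the rack, 18 x 70 x 86 mm high (own x thickness), origin at the centre of its underside. Leave alone.
- noteblock: White block of note paper standing in the rack, 22 x 74 x 74 mm high (own x thickness), origin at the centre of its underside. Leave alone.
- penpot: Round metal pen pot on the desk, 72 mm across, 85 mm high, pens to 115 mm, origin at the centre of its underside. Leave alone.
- taperoll: Roll of clear tape lying on the desk, 90 mm across, 36 mm high, origin at the centre of its underside. Leave alone.

How it is judged:
On the way:
1. the book lies flat in the still open drawer, bound end under the keeper arm ((angle between book's own x axis and vertical below 0.12 rad or angle between book's own x axis and vertical above 3.02 rad) and y of book_bound in the frame of drawer_bed below -0.065 m and angle between the z axis of book and the y axis of drawer_bed, either way round below 0.3 rad and z of book in the frame of drawer_bed below 0.018 m and value of joint keeper above 0.08 rad and value of joint drawer above 0.06 m), for 0.2 s.
At the end, for the whole second after the job is handed in: The drawer is seated (within 4 mm of fully home) and the book lies still and flat (within 7 degrees) on its floor, across the drawer (within 17 degrees), its bound end at least 25 mm past the keeper's knee, the arm resting on it ((angle between book's own x axis and vertical below 0.12 rad or angle between book's own x axis and vertical above 3.02 rad) and y of book_bound in the frame of drawer_bed below -0.065 m and angle between the z axis of book and the y axis of drawer_bed, either way round below 0.3 rad and z of book in the frame of drawer_bed below 0.018 m and value of joint keeper above 0.08 rad and value of joint drawer below 0.004 m and linear speed of book below 0.02 m/s); the robot touches nothing.
It fails at once if the calculator is shifted by more than 30 mm or tipped over (distance of calculator from where it was at the start of the episode above 0.03 m or angle between calculator's own z axis and vertical above 0.5 rad).
It fails at once if the note block is shifted by more than 30 mm or tipped over (distance of noteblock from where it was at the start of the episode above 0.03 m or angle between noteblock's own z axis and vertical above 0.5 rad).
It fails at once if the pen pot is shifted by more than 30 mm or tipped over (distance of penpot from where it was at the start of the episode above 0.03 m or angle between penpot's own z axis and vertical above 0.5 rad).
It fails at once if the roll of tape is shifted by more than 30 mm or tipped over (distance of taperoll from where it was at the start of the episode above 0.03 m or angle between taperoll's own z axis and vertical above 0.5 rad).
It also fails if it takes over 72 s, if anything falls off the work surface, if the arm or the gripper's body presses on something with over 40 N, if the wrist force passes 120 N, or if a joint passes its speed limit or range.

## Robot

A 7-joint arm with a two-finger parallel gripper is mounted at the origin on the work surface. World frame = base frame: x ahead of the robot, y to its left, z up, the work surface at z = 0. Lengths are in m, angles in rad, forces in N, time in s.
With the tool pointing down it reaches from about 0.4 to 0.875 m from the base axis. Payload 19.3 kg.
Tool frame: the origin (TCP) lies midway between the tips of the shut fingers; the grasp point (between the pads) lies bot.tcp_to_grasp behind it (bot.tcp_to_grasp is the distance from the TCP to the grasp point, in m); z points along the fingers, y is the line along which they close (so a half turn about z gives the same grasp; the last joint's range is limited). The gripper opens to 85 mm and grips with 20 to 120 N. Pads are 22 mm wide; open, the fingers measure 114 mm over their backs; the gripper's body (76 mm by 85 mm) begins 54 mm behind the grasp point. The pads swing forward as they close: fully open they stand 13 mm farther back than shut.
Start: joints at [-0.07, 0.521, -0.036, 1.599, 0.021, 1.021, -0.113], TCP at [0.625, -0, 0.231] pointing down, gripper open.
Joint ranges: [-2.91, 2.91], [-0.3, 2.13], [-1.5, 1.42], [0.17, 2.43], [-1.26, 4.41], [0.16, 1.93], [-2.52, 2.52]. Speed limits (rad/s): [1.89, 1.89, 2.39, 2.39, 3.01, 3.01, 3.01].

## Interface

Orientations are given as [roll, pitch, yaw] about the fixed x, y, z axes, in that order (R = Rz(yaw) Ry(pitch) Rx(roll)).
In Python, from workcell import observe, imaging, bot gives the robot as it stands.
- The arm moves only by the tool send_rows, never from a script. Its argument "plan" is text: rows parted by semicolons, each of 7 numbers parted by spaces: the shift along the tool's x, y, z in m, then the turn, a rotation vector about the tool's x, y, z in degrees, then the finger opening in m, from 0 to 0.0854. In form: dx dy dz rx ry rz claw; .... A call has 1 to 10 rows; each row is the pose to reach, as a shift and turn from the pose commanded when the call began, along the tool's axes at that moment; what a row does not reach only later rows make up. A row lasts 1/12 s, in which the tool goes at most 41.7 mm and 7.16 degrees, less where a joint would pass 70% of its speed; a pose out of reach is approached as far as the arm can. A call with a gripper value outside its range is refused whole. The fingers move at their own pace and stop on an object; "grip_force" is the grip in N (left out, the last holds). Time passes only in rows, so rows that repeat a pose let the fingers close. It gives the time, the measured TCP pose, the force, the opening and the grip force at its end, in the units of the state.
- observe(): the state, without advancing time (a new reading comes with each control period).
- imaging.grab_frame(name): name is "scene" or "side" or "wrist"; returns a dict with "color" (400x640x3 uint8, red, green, blue), "fx", "fy", "cx", "cy" (pixels), "eye" and "orientation" of the camera in the world; the wrist camera has in their place "tool_from_camera" (4x4, takes a point from camera to tool coordinates, whose origin is the TCP and whose axes are the flange's). Camera axes: x right, y down, z forward; pixel columns grow to the right and rows downward; lengths in m; the calibration is good to about 2 mm. A picture is of the moment at which its call begins: read the wrist's pose just before it. There is no depth.
- bot.job_done(): hands the job in; it is judged then, once.
The state is a dict: "clock": time; "qpos": joint angles; "qd": joint speeds; "joint_efforts": joint torques, N m; "position": TCP position; "tool_rot": TCP orientation; "force": force on the tool from outside, world axes, zero at the start; "moment": the same for the moment, N m; "grip_width": finger opening in m; "finger_force": force on a finger pad.
Only numpy, scipy, OpenCV 4.12 (cv2) and the standard library are available. Lean on these libraries where they do the work, as an engineer would, in place of code of your own. Each camera call takes 0.05 s, during which the arm holds its last target. There are 200 camera calls.

## Working session

There is one attempt and no reset: what is moved stays moved. The work goes in short steps, Python scripts to look and compute and a tool call to move; the robot and the scene stay as the last step left them, time stands still between calls to the robot, and variables do not carry over. Pictures are saved under pics/ and viewed, at most 10 in all, crops included, and the job is handed in when it is done.

Besides the shell and the picture viewer there is one more tool, called after "Emit:" in YAML: its name, and indented under it one key for each argument. send_rows: Moves the arm, as the interface text tells. Its arguments: {"type":"object","properties":{"plan":{"type":"string"},"grip_force":{"type":"number"}},"required":["plan"]}

```bash
mkdir -p pics; ls
cat > h.py <<'E'
import numpy as np, cv2
from scipy.spatial.transform import Rotation as R
from workcell import observe, imaging, bot
def cam(name):
    s=observe(); f=imaging.grab_frame(name)
    K=(f["fx"],f["fy"],f["cx"],f["cy"])
    if "eye" in f:
        o=np.array(f["orientation"]); Rm=o if o.shape==(3,3) else R.from_euler('xyz',o).as_matrix(); e=np.array(f["eye"])
    else:
        T=np.array(f["tool_from_camera"]); o=np.array(s["tool_rot"]); Rt=o if o.shape==(3,3) else R.from_euler('xyz',o).as_matrix()
        Rm=Rt@T[:3,:3]; e=np.array(s["position"])+Rt@T[:3,3]
    return f["color"],K,Rm,e
def ray(c,uv,z):
    _,K,Rm,e=c; d=Rm@np.array([(uv[0]-K[2])/K[0],(uv[1]-K[3])/K[1],1]); return e+d*(z-e[2])/d[2]
def proj(c,p):
    _,K,Rm,e=c; q=Rm.T@(np.array(p)-e); return K[0]*q[0]/q[2]+K[2],K[1]*q[1]/q[2]+K[3]
def save(c,n): cv2.imwrite("pics/"+n,c[0][:,:,::-1])
E
python3 - <<'E'
from h import *
print(observe(), bot.tcp_to_grasp)
for n in("scene","side","wrist"):
    c=cam(n); save(c,n+"0.png"); print(n,c[1],c[2].round(3).tolist(),c[3])
E
```

```text
pics
{'clock': 0.0, 'qpos': array([-0.07022252,  0.52200396, -0.03630327,  1.6000036 ,  0.0211893 ,
        1.02110452, -0.11277518]), 'qd': array([ 3.85662707e-04, -1.35763426e-03,  5.79449871e-04, -1.53076032e-03,
       -7.74074432e-05, -9.28020636e-04, -4.74037391e-05]), 'joint_efforts': array([-4.24098413e-03, -9.27110124e+01,  1.97758444e+00, -3.69928443e+01,
        1.76317629e-02,  8.19846697e-03, -6.58496788e-05]), 'position': array([ 6.24661235e-01, -3.43224124e-05,  2.30733847e-01]), 'tool_rot': array([-3.14046097e+00,  8.42765491e-05,  1.57080714e+00]), 'force': array([ 1.12156617,  1.04454483, -0.615135  ]), 'moment': array([-0.02976329,  0.00205349,  0.00488688]), 'finger_force': 0.0, 'grip_width': 0.08489704129229039} 0.0187
scene (366.72251259702, 366.72251259702, 322.7816761744823, 201.86188534671817) [[0.234, 0.839, -0.491], [0.972, -0.205, 0.113], [-0.006, -0.504, -0.864]] [ 1.03390277 -0.07923192  0.91895127]
side (370.3839368148616, 370.3839368148616, 317.9750470089146, 199.9266431664289) [[-0.997, -0.062, 0.039], [-0.07, 0.671, -0.738], [0.02, -0.739, -0.674]] [0.49487114 0.84532151 0.856825  ]
wrist (326.80377911520355, 326.80377911520355, 320.5089978512825, 197.70307730825556) [[1.0, -0.0, -0.001], [-0.0, -0.946, -0.325], [-0.001, 0.325, -0.946]] [0.62480998 0.08321726 0.37376634]
```

View pics/scene0.png

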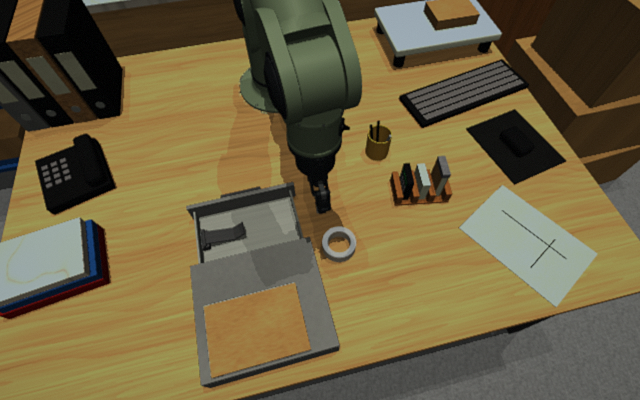

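View pics/side0.png

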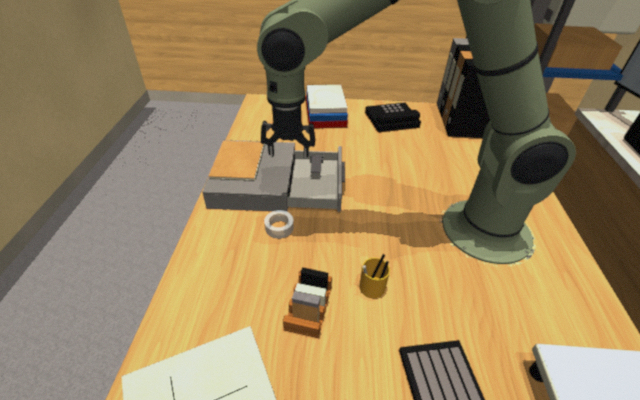

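Run:
```python
import cv2,numpy as np
s=cv2.imread("pics/scene0.png");d=cv2.imread("pics/side0.png")
def cr(im,x,y,w,h,f): return cv2.resize(im[y:y+h,x:x+w],None,fx=f,fy=f,interpolation=cv2.INTER_CUBIC)
a=cr(s,385,145,80,75,5) # 400x375
b=cr(d,275,255,80,75,5)
c=cr(s,180,175,160,90,2.5) #400x225
e=cr(d,200,135,160,90,2.5)
cv2.imwrite("pics/m0.png",np.vstack([np.hstack([a,b]),np.hstack([c,e])]))
```

```text
(no output)
```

View pics/m0.png

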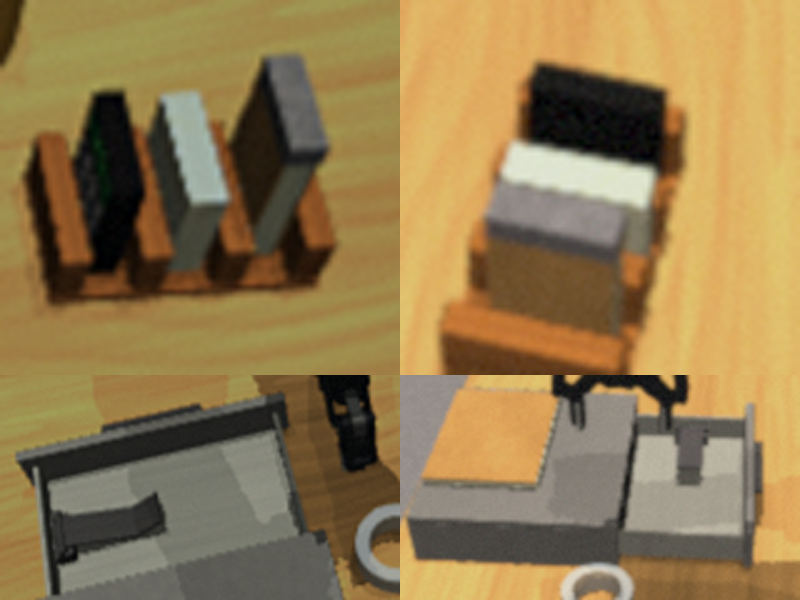

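```bash
cat >> h.py <<'E'
def ang(a,b): return np.degrees(np.arctan2(b[1]-a[1],b[0]-a[0]))
E
python3 - <<'E'
from h import *
c=cam("scene"); s=cam("side")
A=lambda x,y:(385+x/5,145+y/5); B=lambda x,y:(275+(x-400)/5,255+y/5)
C=lambda x,y:(180+x/2.5,175+(y-375)/2.5); D=lambda x,y:(200+(x-400)/2.5,135+(y-375)/2.5)
def show(n,cm,pts,z):
    P=[ray(cm,p,z)[:2] for p in pts]; print(n,np.round(P,3).tolist(),"mean",np.mean(P,0).round(3),"len",[round(float(np.linalg.norm(P[i]-P[i-1])),3) for i in range(len(P))],"ang",[round(float(ang(P[i-1],P[i])),1) for i in range(len(P))])
show("book scene",c,[A(265,60),A(300,55),A(326,150),A(290,160)],.116)
show("book side",s,[B(505,183),B(628,207),B(622,247),B(487,220)],.116)
show("note scene",c,[A(160,95),A(198,93),A(228,198),A(192,208)],.080)
show("panel outer top",c,[C(17,457),C(283,396)],.07)
show("panel inner top",c,[C(22,482),C(287,420)],.07)
show("panel side outer",s,[D(757,404),D(754,566)],.07)
show("unit face scene right",c,[C(325,533)],.075)
show("unit face side",s,[D(637,395),D(606,523)],.075)
show("keeper tip",c,[C(157,493),C(163,525)],.044)
show("tape",c,[(339,243)],.036); show("tape s",s,[(279,224)],.036)
E
```

```text
book scene [[0.514, 0.364], [0.515, 0.383], [0.577, 0.372], [0.578, 0.351]] mean [0.546 0.367] len [0.066, 0.02, 0.063, 0.021] ang [168.9, 86.1, -10.6, -86.1]
book side [[0.566, 0.355], [0.508, 0.363], [0.509, 0.384], [0.572, 0.375]] mean [0.539 0.369] len [0.021, 0.059, 0.021, 0.063] ang [-106.3, 172.0, 86.3, -8.1]
note scene [[0.499, 0.317], [0.503, 0.338], [0.573, 0.328], [0.575, 0.306]] mean [0.538 0.322] len [0.076, 0.022, 0.071, 0.021] ang [172.2, 79.9, -8.3, -86.2]
panel outer top [[0.483, -0.324], [0.474, -0.034]] mean [ 0.478 -0.179] len [0.291, 0.291] ang [-88.3, 91.7]
panel inner top [[0.515, -0.321], [0.506, -0.036]] mean [ 0.51  -0.178] len [0.285, 0.285] ang [-88.2, 91.8]
panel side outer [[0.468, -0.322], [0.464, 0.028]] mean [ 0.466 -0.147] len [0.35, 0.35] ang [-89.4, 90.6]
unit face scene right [[0.649, -0.025]] mean [ 0.649 -0.025] len [0.0] ang [0.0]
unit face side [[0.649, -0.321], [0.654, -0.028]] mean [ 0.652 -0.174] len [0.293, 0.293] ang [-91.1, 88.9]
keeper tip [[0.547, -0.188], [0.586, -0.187]] mean [ 0.566 -0.187] len [0.039, 0.039] ang [-178.0, 2.0]
tape [[0.663, 0.048]] mean [0.663 0.048] len [0.0] ang [0.0]
tape s [[0.653, 0.066]] mean [0.653 0.066] len [0.0] ang [0.0]
```

Emit:
send_rows:
  plan: "0.04 -0.01 -0.01 0 0 0 0.085; 0.08 -0.02 -0.02 0 0 0 0.085; 0.12 -0.03 -0.03 0 0 0 0.085; 0.16 -0.04 -0.04 0 0 0 0.085; 0.2 -0.05 -0.05 0 0 0 0.085; 0.24 -0.06 -0.06 0 0 0 0.085; 0.28 -0.07 -0.06 0 0 0 0.085; 0.32 -0.08 -0.06 0 0 0 0.085; 0.36 -0.08 -0.06 0 0 0 0.085; 0.36 -0.08 -0.06 0 0 0 0.085"

```text
clock: 1.08
position: [0.5417, 0.3685, 0.2907]
tool_rot: [-3.14, -0.003, 1.579]
force: [0.6, 1.0, 0.9]
grip_width: 0.0849
finger_force: 0.0
```

Run:
```python
from h import *
print([a for a in dir(bot) if a[0]!='_'])
s=observe();print(s["clock"],s["position"],s["tool_rot"],s["qpos"])
c=cam("wrist"); save(c,"w1.png")
np.savez("w1.npz",K=c[1],R=c[2],e=c[3])
print([proj(c,p) for p in [(.542,.368,.116),(.54,.323,.08)]])
```

```text
['IKError', 'job_done', 'tcp_to_grasp']
1.0833 [0.54171009 0.36852435 0.29070584] [-3.13966317 -0.00342815  1.57919916] [-0.61625829  0.52255769 -0.10878224  1.43825346  0.05438897  1.18311767
 -0.72274931]
[(np.float64(321.22489780308945), np.float64(174.21703126343775)), (np.float64(319.147723654734), np.float64(204.15793488619966))]
```

View pics/w1.png

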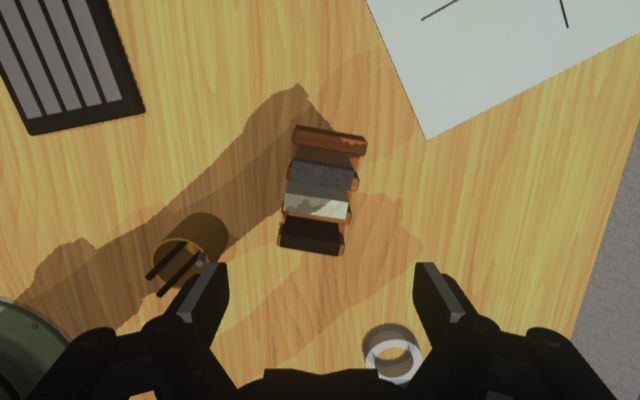

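```bash
cat >> h.py <<'E'
R0=np.array([[0,1,0],[1,0,0],[0,0,-1.]])
def ori(yaw,tilt): return R.from_euler('z',yaw,degrees=True).as_matrix()@R.from_euler('x',tilt,degrees=True).as_matrix()@R0
def rel(pos,Rt):
    s=observe(); Rc=R.from_euler('xyz',s["tool_rot"]).as_matrix()
    d=Rc.T@(np.array(pos)-s["position"]); rv=np.degrees(R.from_matrix(Rc.T@Rt).as_rotvec())
    print("shift",d.round(4),"rot",rv.round(2))
E
python3 - <<'E'
from h import *
rel([.5516,.4445,.2],ori(-7,-60)); rel([.5516,.4445,.119],ori(-7,-60)); rel([.541,.3586,.069],ori(-7,-60))
E
```

```text
shift [0.0794 0.0093 0.0906] rot [  3.77 -59.98   6.72]
shift [0.0793 0.0094 0.1716] rot [  3.77 -59.98   6.72]
shift [-0.0066 -0.0016  0.2215] rot [  3.77 -59.98   6.72]
```

Emit:
send_rows:
  plan: "0.02 0.001 0 0.4 -6.6 0.7 0.085; 0.04 0.002 0 0.8 -13.3 1.5 0.085; 0.06 0.004 0.02 1.3 -20 2.2 0.085; 0.08 0.006 0.04 1.7 -26.6 3 0.085; 0.08 0.008 0.06 2.1 -33.3 3.7 0.085; 0.08 0.009 0.08 2.5 -40 4.5 0.085; 0.08 0.009 0.09 2.9 -46.7 5.2 0.085; 0.08 0.009 0.09 3.3 -53.3 6 0.085; 0.08 0.009 0.09 3.8 -60 6.7 0.085; 0.08 0.009 0.09 3.8 -60 6.7 0.085"

```text
clock: 1.97
position: [0.554, 0.4239, 0.193]
tool_rot: [-3.109, 0.828, 1.476]
force: [0.5, -0.0, -1.3]
grip_width: 0.0851
finger_force: 0.0
```

Run:
```python
from h import *
s=observe();print(s["position"],s["qpos"].round(2),s["qd"].round(3),s["force"])
rel([.5516,.4445,.119],ori(-7,-60)); rel([.541,.3586,.069],ori(-7,-60))
```

```text
[0.55403616 0.42392534 0.19299713] [-1.1   1.22  0.64  0.75 -0.04  1.91 -0.75] [-0.46   0.41   1.674 -0.103 -1.071  0.061  0.607] [ 0.52520276 -0.04232326 -1.33800543]
shift [ 0.0682 -0.0032  0.0352] rot [ -0.59 -12.54   1.14]
shift [ 0.0465 -0.0025  0.1328] rot [ -0.59 -12.54   1.14]
```

Emit:
send_rows:
  plan: "0 0 0 0 -6 0.5 0.085; 0 0 0 -0.6 -12.5 1 0.085; 0.02 -0.001 0.01 -0.6 -12.5 1 0.085; 0.04 -0.002 0.02 -0.6 -12.5 1 0.085; 0.05 -0.003 0.025 -0.6 -12.5 1 0.085; 0.05 -0.003 0.025 -0.6 -12.5 1 0.085"

```text
clock: 2.47
position: [0.5433, 0.4518, 0.1579]
tool_rot: [3.061, 0.937, 1.456]
force: [2.3, -2.8, 2.5]
grip_width: 0.0851
finger_force: 0.0
```

Run:
```python
from h import *
s=observe();print(s["position"],s["qpos"].round(2),s["qd"].round(3),s["force"])
rel([.5516,.4445,.119],ori(-7,-60)); rel([.541,.3586,.069],ori(-7,-60))
c=cam("scene"); save(c,"s2.png"); d=cam("side"); save(d,"d2.png")
a=c[0][60:260,260:560];b=d[0][130:330,200:500]
cv2.imwrite("pics/m2.png",cv2.resize(np.vstack([a,b])[:,:,::-1],None,fx=1.5,fy=1.5))
```

```text
[0.54326331 0.45179164 0.15794694] [-1.21  1.38  0.93  0.69 -0.2   1.93 -0.68] [ 0.345 -0.39  -2.026 -0.028  2.018  0.007 -0.796] [ 2.29420688 -2.76073285  2.45905831]
shift [0.0277 0.0068 0.0288] rot [ 5.   -6.33 -0.02]
shift [ 0.0167 -0.0019  0.1277] rot [ 5.   -6.33 -0.02]
```

View pics/m2.png

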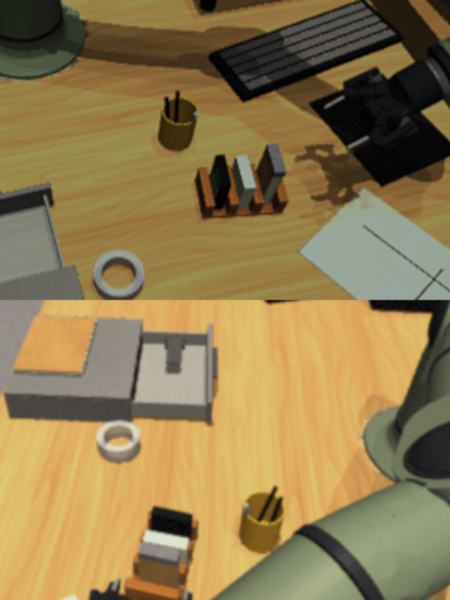

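Run:
```python
from h import *
s=observe();print(s["position"],s["qpos"].round(2),s["qd"].round(3),s["force"])
rel([.5508,.438,.144],ori(-7,-45)); rel([.5508,.46,.18],ori(-7,-45))
c=cam("scene");d=cam("side");print(ray(c,(378,152),.04),ray(d,(374,290),.04))
```

```text
[0.54517594 0.44800924 0.1600491 ] [-1.2   1.38  0.9   0.69 -0.17  1.93 -0.68] [ 0.004 -0.045  0.113  0.007 -0.04   0.003  0.068] [ 0.6875023  -0.14052263 -0.07048088]
shift [0.0076 0.0053 0.0174] rot [5.07 9.23 0.75]
shift [-0.0089  0.006  -0.0214] rot [5.07 9.23 0.75]
[0.40409745 0.23761566 0.04      ] [0.37257394 0.28268983 0.04      ]
```

Emit:
send_rows:
  plan: "-0.005 0.003 -0.01 2.5 4.5 0.4 0.085; -0.009 0.006 -0.02 5 9 0.8 0.085; -0.009 0.006 -0.02 5 9 0.8 0.085; -0.009 0.006 -0.02 5 9 0.8 0.085; 0.008 0.005 0.017 5 9 0.8 0.085; 0.008 0.005 0.017 5 9 0.8 0.085; 0.008 0.005 0.017 5 9 0.8 0.085; 0.008 0.005 0.017 5 9 0.8 0.085"

```text
clock: 3.33
position: [0.5512, 0.4397, 0.1479]
tool_rot: [3.133, 0.786, 1.444]
force: [0.6, 1.0, 0.5]
grip_width: 0.085
finger_force: 0.0
```

Run:
```python
from h import *
s=observe();print(s["position"],s["qpos"].round(2),s["qd"].round(3),s["force"])
rel([.5508,.438,.144],ori(-7,-45)); rel([.5413,.3605,.066],ori(-7,-45))
c=cam("wrist"); save(c,"w2.png");print([proj(c,p) for p in [(.542,.3665,.116)]])
```

```text
[0.55123759 0.43970877 0.14791496] [-1.15  1.28  0.78  0.78 -0.2   1.83 -0.74] [ 0.001 -0.009 -0.002 -0.029 -0.001  0.004 -0.005] [0.56136933 0.95465005 0.51704333]
shift [ 0.0015 -0.0003  0.004 ] rot [ 0.3   0.06 -0.18]
shift [ 0.0016 -0.0008  0.1144] rot [ 0.3   0.06 -0.18]
[(np.float64(319.89839754809174), np.float64(246.0994147167777))]
```

View pics/w2.png

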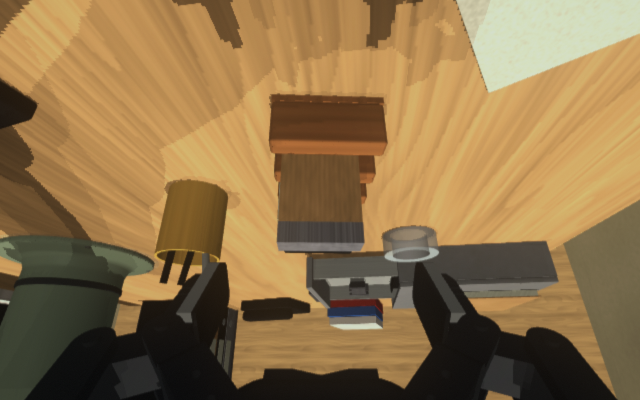

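Emit:
send_rows:
  plan: "0.001 0 0.025 0 0 0 0.085; 0.001 0 0.05 0 0 0 0.085; 0.002 -0.001 0.07 0 0 0 0.085; 0.002 -0.001 0.085 0 0 0 0.085; 0.002 -0.001 0.1 0 0 0 0.085; 0.002 -0.001 0.114 0 0 0 0.085; 0.002 -0.001 0.114 0 0 0 0.085; 0.002 -0.001 0.114 0 0 0 0.085"

```text
clock: 4.05
position: [0.5413, 0.3615, 0.0659]
tool_rot: [3.134, 0.785, 1.444]
force: [0.5, 0.9, 1.0]
grip_width: 0.0852
finger_force: 0.0
```

Run:
```python
from h import *
s=observe();print(s["position"],s["qpos"].round(2),s["force"])
rel([.5413,.3605,.066],ori(-7,-45))
c=cam("side"); d=cam("scene")
cv2.imwrite("pics/m3.png",np.vstack([cv2.resize(x[:,:,::-1],(800,300),interpolation=cv2.INTER_CUBIC) for x in (c[0][225:345,200:520],d[0][100:220,330:650])]))
```

```text
[0.54134612 0.36145087 0.06588642] [-1.19  1.27  0.76  1.1  -0.2   1.54 -0.72] [0.46143486 0.9202806  0.9617077 ]
shift [-0.0008  0.0001  0.0006] rot [ 0.27  0.01 -0.19]
```

View pics/m3.png

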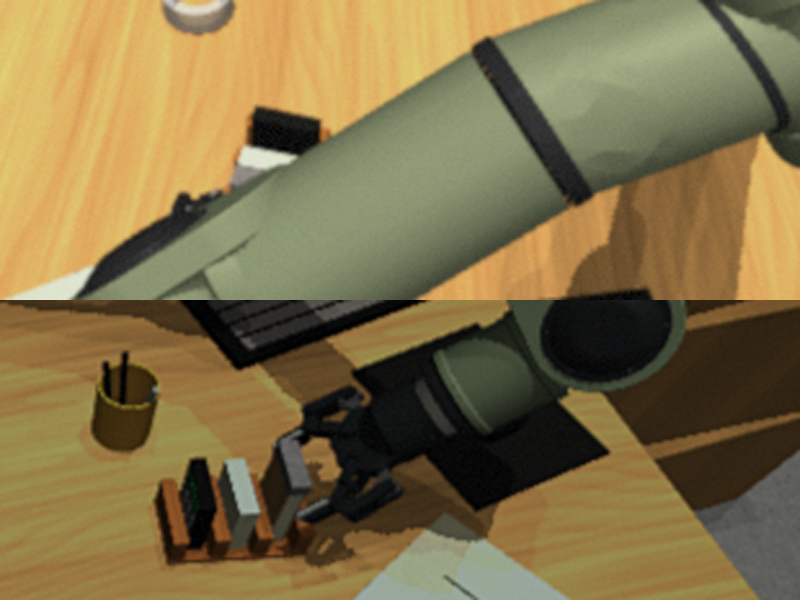

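Emit:
send_rows:
  plan: "0 0 0.003 0 0 0 0.085; 0 0 0.003 0 0 0 0.04; 0 0 0.003 0 0 0 0.04; 0 0 0.003 0 0 0 0.04; 0 0 0.003 0 0 0 0.04; 0 0 0.003 0 0 0 0.04; 0 0 0.003 0 0 0 0.04; 0 0 0.003 0 0 0 0.04"
  grip_force: 60

```text
clock: 4.82
position: [0.541, 0.3587, 0.0636]
tool_rot: [3.134, 0.786, 1.443]
force: [1.3, 0.3, 6.2]
grip_width: 0.0611
finger_force: 65.3
```

Emit:
send_rows:
  plan: "-0.004 0 -0.004 0 0 0 0.04; -0.01 0 -0.01 0 0 0 0.04; -0.02 0 -0.02 0 0 0 0.04; -0.035 0 -0.035 0 0 0 0.04; -0.05 0 -0.05 0 0 0 0.04; -0.065 0 -0.065 0 0 0 0.04; -0.08 0 -0.08 0 0 0 0.04; -0.095 0 -0.095 0 0 0 0.04; -0.11 0 -0.11 0 0 0 0.04; -0.11 0 -0.11 0 0 0 0.04"

```text
clock: 5.65
position: [0.5411, 0.3591, 0.2249]
tool_rot: [3.128, 0.781, 1.439]
force: [0.9, -1.0, -1.9]
grip_width: 0.061
finger_force: 65.2
```

Run:
```python
from h import *
s=observe();print(s["position"],s["qpos"].round(2),s["force"])
rel([.52,.25,.25],ori(0,0)); rel([.52,.15,.25],ori(0,45))
d=cam("scene"); cv2.imwrite("pics/m4.png",cv2.resize(d[0][90:230,340:560,::-1],(800,509),interpolation=cv2.INTER_CUBIC))
```

```text
[0.54114827 0.35907041 0.22485133] [-1.21  1.1   0.83  1.07 -0.12  1.72 -0.64] [ 0.89521971 -1.01332848 -1.94691532]
shift [-0.0964 -0.0075  0.0602] rot [-2.21 44.75 -6.84]
shift [-0.1668  0.0047  0.1302] rot [ 0.62 89.69 -7.75]
```

View pics/m4.png

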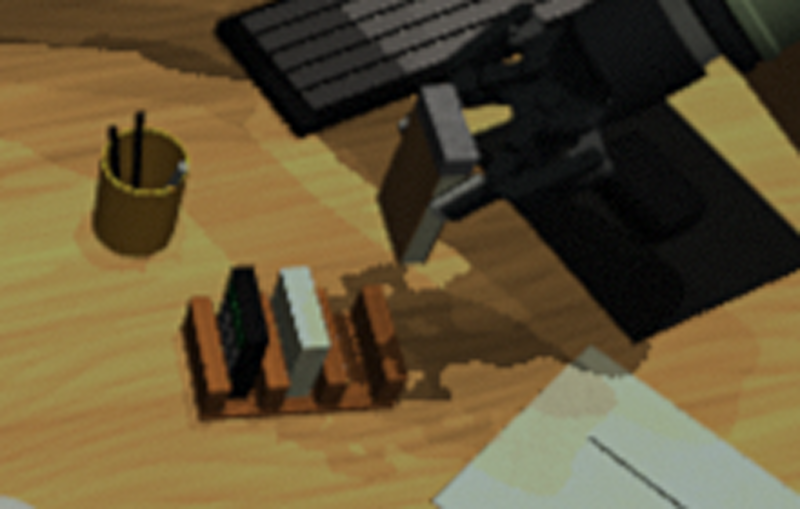

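Emit:
send_rows:
  plan: "-0.02 -0.001 0.02 0 6.5 -0.6 0.04; -0.04 -0.003 0.04 0.1 13 -1.1 0.04; -0.06 -0.005 0.05 0.1 19.5 -1.7 0.04; -0.08 -0.007 0.06 0.2 26 -2.2 0.04; -0.1 -0.009 0.08 0.2 32.5 -2.8 0.04; -0.12 -0.011 0.1 0.3 39 -3.3 0.04; -0.14 -0.013 0.12 0.3 45.5 -3.9 0.04; -0.16 -0.015 0.14 0.4 52 -4.5 0.04; -0.165 -0.015 0.16 0.4 58.5 -5 0.04; -0.165 -0.015 0.16 0.4 65 -5.6 0.04"

```text
clock: 6.53
position: [0.4965, 0.1314, 0.2233]
tool_rot: [-3.117, -0.305, 1.526]
force: [0.4, 1.7, -2.5]
grip_width: 0.0612
finger_force: 65.4
```

Run:
```python
from h import *
s=observe();print(s["position"],s["qpos"].round(2),s["force"])
rel([.5,.13,.2],ori(0,45));rel([.5,.13,.08],ori(0,45))
```

```text
[0.49645701 0.13144459 0.22326896] [-0.61  0.4   0.56  1.97 -0.66  0.93  0.3 ] [ 0.35603824  1.68506346 -2.50600217]
shift [-0.0082  0.0041  0.0217] rot [-1.000e-02  2.749e+01 -2.560e+00]
shift [-0.0442  0.0069  0.1361] rot [-1.000e-02  2.749e+01 -2.560e+00]
```

Emit:
send_rows:
  plan: "-0.008 0.004 0.022 0 6.5 -0.6 0.04; -0.008 0.004 0.022 0 13 -1.2 0.04; -0.01 0.004 0.03 0 20 -1.8 0.04; -0.018 0.005 0.055 0 27.5 -2.5 0.04; -0.028 0.006 0.085 0 27.5 -2.5 0.04; -0.037 0.007 0.115 0 27.5 -2.5 0.04; -0.046 0.007 0.145 0 27.5 -2.5 0.04; -0.053 0.008 0.165 0 27.5 -2.5 0.04; -0.059 0.008 0.184 0 27.5 -2.5 0.04; -0.059 0.008 0.184 0 27.5 -2.5 0.04"

```text
clock: 7.37
position: [0.4986, 0.1309, 0.0262]
tool_rot: [-3.131, -0.781, 1.564]
force: [-1.4, 0.4, -1.6]
grip_width: 0.0607
finger_force: 65.4
```

Run:
```python
from h import *
s=observe();print(s["position"],s["qpos"].round(2),s["force"])
rel([.5,.13,.02],ori(0,45));rel([.5,.13,.01],ori(0,45))
d=cam("scene");c=cam("side"); cv2.imwrite("pics/m5.png",np.vstack([cv2.resize(x[:,:,::-1],(800,300),interpolation=cv2.INTER_CUBIC) for x in (c[0][180:285,250:530],d[0][100:220,220:540])]))
```

```text
[0.49856821 0.13089086 0.0262351 ] [ 0.07  0.86  0.01  2.03 -1.25  0.84  1.22] [-1.42820676  0.38238901 -1.63829055]
shift [-0.005   0.0015  0.0038] rot [-0.29  0.24 -0.3 ]
shift [-0.0121  0.0015  0.0109] rot [-0.29  0.24 -0.3 ]
```

View pics/m5.png

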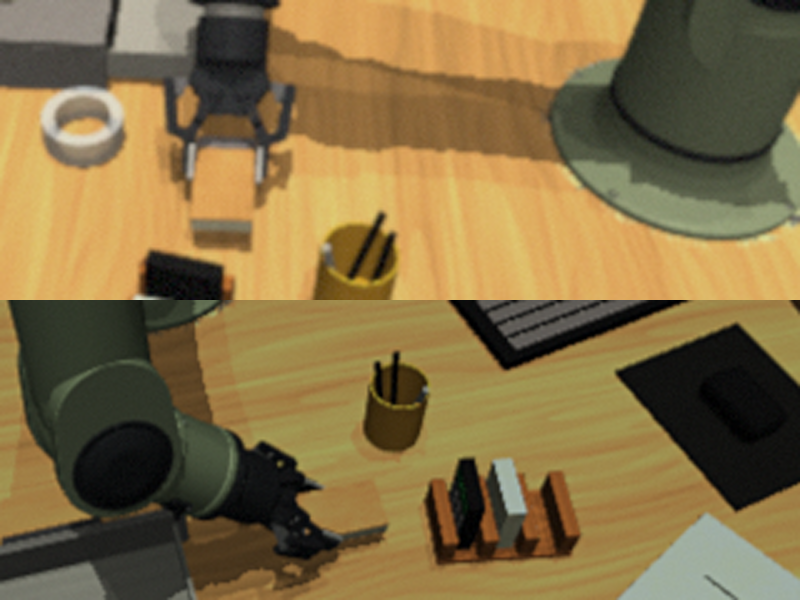

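Emit:
send_rows:
  plan: "-0.003 0 0.003 0 0 0 0.04; -0.006 0 0.006 0 0 0 0.04; -0.009 0 0.009 0 0 0 0.04; -0.011 0 0.011 0 0 0 0.04; -0.011 0 0.011 0 0 0 0.04"

```text
clock: 7.88
position: [0.4995, 0.1316, 0.0129]
tool_rot: [-3.136, -0.781, 1.568]
force: [0.0, -0.4, -1.7]
grip_width: 0.061
finger_force: 65.5
```

Emit:
send_rows:
  plan: "-0.002 0 0.002 0 0 0 0.04; -0.004 0 0.004 0 0 0 0.04; -0.005 0 0.005 0 0 0 0.04; -0.006 0 0.006 0 0 0 0.04; -0.006 0 0.006 0 0 0 0.04"

```text
clock: 8.3
position: [0.4995, 0.1315, 0.0044]
tool_rot: [-3.135, -0.781, 1.567]
force: [0.0, -0.0, -0.9]
grip_width: 0.0611
finger_force: 65.5
```

Emit:
send_rows:
  plan: "-0.001 0 0.001 0 0 0 0.04; -0.002 0 0.002 0 0 0 0.04; -0.003 0 0.003 0 0 0 0.04; -0.003 0 0.003 0 0 0 0.04"

```text
clock: 8.63
position: [0.4998, 0.1316, 0.0018]
tool_rot: [-3.137, -0.784, 1.569]
force: [-5.2, -8.5, 23.8]
grip_width: 0.0611
finger_force: 75.9
```

Emit:
send_rows:
  plan: "0 0 -0.001 0 0 0 0.085; 0 0 -0.001 0 0 0 0.085; 0 0 -0.001 0 0 0 0.085; 0 0 -0.001 0 0 0 0.085; 0 0 -0.001 0 0 0 0.085; 0 0 -0.03 0 0 0 0.085; 0 0 -0.07 0 0 0 0.085; 0 0 -0.11 0 0 0 0.085; 0 0 -0.15 0 0 0 0.085; 0 0 -0.15 0 0 0 0.085"

```text
clock: 9.47
position: [0.5021, 0.0199, 0.1107]
tool_rot: [3.14, -0.777, 1.567]
force: [-0.2, -0.8, -0.2]
grip_width: 0.0852
finger_force: 0.0
```

Run:
```python
from h import *
s=observe();print(s["position"],s["qpos"].round(2),s["force"])
rel([.5,.13,.22],ori(0,0))
```

```text
[0.50212781 0.01990821 0.1106846 ] [ 0.21  0.72  0.11  1.96 -0.99  1.04  1.07] [-0.15967919 -0.76518724 -0.1626935 ]
shift [ 0.1551 -0.0025 -0.0008] rot [  0.17 -44.49  -0.23]
```

Emit:
send_rows:
  plan: "0.02 0 0 0 -5.5 0 0.085; 0.04 0 0 0 -11 0 0.085; 0.06 -0.001 0 0 -16.5 0 0.085; 0.08 -0.001 0 0 -22 0 0.085; 0.1 -0.002 0 0.1 -27.5 -0.1 0.085; 0.12 -0.002 0 0.1 -33 -0.1 0.085; 0.14 -0.002 0 0.1 -38.5 -0.1 0.085; 0.155 -0.002 0 0.2 -44.5 -0.2 0.085; 0.155 -0.002 0 0.2 -44.5 -0.2 0.085; 0.155 -0.002 0 0.2 -44.5 -0.2 0.085"

```text
clock: 10.3
position: [0.4982, 0.1429, 0.2173]
tool_rot: [-3.138, -0.001, 1.586]
force: [-0.0, 0.7, -0.1]
grip_width: 0.0851
finger_force: 0.0
```

Run:
```python
from h import *
s=observe();print(s["position"],s["tool_rot"],s["qpos"].round(2),s["force"])
c=cam("wrist"); save(c,"w6.png")
hsv=cv2.cvtColor(c[0],cv2.COLOR_RGB2HSV)
np.savez("w6.npz",K=c[1],R=c[2],e=c[3])
```

```text
[0.49822951 0.14293118 0.21727508] [-3.13842870e+00 -5.93607404e-04  1.58631562e+00] [-0.77  0.41  0.51  1.91 -0.26  0.88 -0.12] [-0.01649028  0.72233337 -0.06662712]
```

View pics/w6.png

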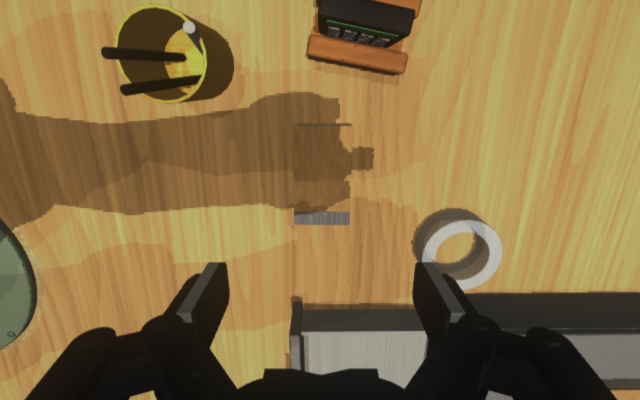

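Run:
```python
from h import *
z=np.load("w6.npz"); c=(None,z["K"],z["R"],z["e"])
P=[ray(c,p,.02) for p in [(294.5,124),(350.5,124),(294,224),(350,224)]]; print(np.round(P,4)[:,:2].tolist(),np.mean(P,0))
print("panel corners z.07", ray(c,(292,300),.07), ray(c,(302,305),.07))
m=np.mean(P,0)
# grasp 40mm from loose end => 15mm from centre to +y
rel([m[0],m[1]+.01,.10],ori(0,0)); rel([m[0],m[1]+.01,.006],ori(0,0))
```

```text
[[0.4702, 0.1885], [0.5274, 0.1893], [0.4685, 0.0773], [0.5319, 0.0783]] [0.4995006  0.13334404 0.02      ]
panel corners z.07 [0.46961829 0.0120976  0.07      ] [0.48012348 0.00600894 0.07      ]
shift [0.0023 0.0022 0.1165] rot [-0.28 -0.22  0.78]
shift [0.0019 0.0026 0.2105] rot [-0.28 -0.22  0.78]
```

Run:
```python
from h import *
z=np.load("w6.npz"); c=(None,z["K"],z["R"],z["e"])
for p,h in [((292,298),.008),((302,298),.008),((350,306),.014),((360,333),.05)]: print(p,h,ray(c,p,h).round(4))
print(proj(c,(.486,-.034,.07)))
```

```text
(292, 298) 0.008 [ 0.4637 -0.0306  0.008 ]
(302, 298) 0.008 [ 0.4765 -0.0304  0.008 ]
(350, 306) 0.014 [ 0.5375 -0.0369  0.014 ]
(360, 333) 0.05 [ 0.5466 -0.047   0.05  ]
(np.float64(307.4722704116014), np.float64(335.64126549838045))
```

Emit:
send_rows:
  plan: "0.002 0.002 0.03 -0.3 -0.2 0.8 0.085; 0.002 0.002 0.06 -0.3 -0.2 0.8 0.085; 0.002 0.002 0.09 -0.3 -0.2 0.8 0.085; 0.002 0.002 0.12 -0.3 -0.2 0.8 0.085; 0.002 0.002 0.15 -0.3 -0.2 0.8 0.085; 0.002 0.002 0.175 -0.3 -0.2 0.8 0.085; 0.002 0.003 0.195 -0.3 -0.2 0.8 0.085; 0.002 0.003 0.208 -0.3 -0.2 0.8 0.085; 0.002 0.003 0.208 -0.3 -0.2 0.8 0.085; 0.002 0.003 0.208 -0.3 -0.2 0.8 0.085"

```text
clock: 11.18
position: [0.4999, 0.1377, 0.0078]
tool_rot: [-3.14, -0.001, 1.56]
force: [-0.1, -0.7, 0.4]
grip_width: 0.0852
finger_force: 0.0
```

Emit:
send_rows:
  plan: "0 0 0.003 0 0 0 0.085; 0 0 0.006 0 0 0 0.085; 0 0 0.006 0 0 0 0.04; 0 0 0.006 0 0 0 0.04; 0 0 0.006 0 0 0 0.04; 0 0 0.006 0 0 0 0.04; 0 0 0.006 0 0 0 0.04; 0 0 0.006 0 0 0 0.04"
  grip_force: 60

```text
clock: 11.85
position: [0.5004, 0.139, 0.0028]
tool_rot: [-3.142, -0.001, 1.562]
force: [-2.2, -0.1, 9.2]
grip_width: 0.0607
finger_force: 63.4
```

Emit:
send_rows:
  plan: "0 0 -0.01 0 0 0 0.04; 0 0 -0.04 0 0 0 0.04; 0 0 -0.08 0 0 0 0.04; 0 0 -0.115 0 0 0 0.04; -0.035 0.01 -0.12 0 0 0 0.04; -0.07 0.02 -0.12 0 0 0 0.04; -0.11 0.03 -0.12 0 0 0 0.04; -0.145 0.04 -0.12 0 0 0 0.04; -0.18 0.05 -0.12 0 0 0 0.04; -0.215 0.063 -0.12 0 0 0 0.04"

```text
clock: 12.68
position: [0.5612, -0.0785, 0.1228]
tool_rot: [-3.141, -0.001, 1.562]
force: [1.0, -0.4, -1.6]
grip_width: 0.0602
finger_force: 66.5
```

Emit:
send_rows:
  plan: "-0.02 0 0 0 0 0 0.04; -0.036 0 0 0 0 0 0.04; -0.036 0 0 0 0 0 0.04; -0.036 0 0 0 0 0 0.04"

```text
clock: 13.02
position: [0.5609, -0.1135, 0.1225]
tool_rot: [-3.141, -0.001, 1.56]
force: [-0.0, 0.8, -0.8]
grip_width: 0.0604
finger_force: 66.6
```

Run:
```python
from h import *
s=observe();print(s["position"],s["tool_rot"],s["qpos"].round(2),s["force"])
c=cam("wrist"); save(c,"w7.png")
d=cam("scene"); save(d,"s7.png")
for n,p in dict(keepertip1=(.547,-.188,.044),keepertip2=(.586,-.187,.044),bl=(.532,-.173,.14),br=(.594,-.173,.14)).items(): print(n,np.round(proj(c,p)),np.round(proj(d,p)))
# keeper mask in scene: dark pixels within the drawer
g=cv2.cvtColor(d[0],cv2.COLOR_RGB2GRAY); print(g[225:255:3,195:260:4])
rel([.563,-.112,.0168],ori(0,0))
```

```text
[ 0.56090471 -0.11353338  0.12249899] [-3.14121382e+00 -7.80411390e-04  1.56045450e+00] [-0.19  0.62  0.41  1.85 -0.35  0.74  0.41] [-0.01051946  0.80383002 -0.78309544]
keepertip1 [304. 295.] [243. 222.]
keepertip2 [353. 293.] [245. 235.]
bl [265. 385.] [241. 198.]
br [388. 384.] [244. 220.]
[[136  39 136 135 136 133 132 134 118 120 104  36  62 121  83  50  54]
 [136  27 125 138 138 138 139 112  80  60  39  41  28 122 105  51  53]
 [138  26  46  63  58  53  51  43  44  46  40  39  36 120 122  56  52]
 [136  28  51  54  55  55  54  43  44  44  40  42  29 118 121  55  53]
 [136  26  54  54  54  56  51  46  45  47  40  37  49 107 119  63  94]
 [123  25  49  55  56  55  44  38  35  42  76  99 118 120 121 121 105]
 [128  32  51  35  42  45  49  90 111 119 117 120 121 118 116 117 111]
 [130  47  45  49  76 104 120 119 118 118 116 116 115 120 122 122 122]
 [134  70  21  20 117 136 118 117 115 115 117 118 121 121 120 102  90]
 [129  86  84 141 142 134 115 118 119 117 121 119 100  92  89  88  89]]
shift [-0.0003  0.0019  0.1054] rot [-0.03 -0.08 -0.45]
```

Emit:
send_rows:
  plan: "0 0.002 0.02 0 0 -0.5 0.04; 0 0.002 0.045 0 0 -0.5 0.04; 0 0.002 0.07 0 0 -0.5 0.04; 0 0.002 0.085 0 0 -0.5 0.04; 0 0.002 0.095 0 0 -0.5 0.04; 0 0.002 0.1 0 0 -0.5 0.04; 0 0.002 0.1 0 0 -0.5 0.04; 0 0.002 0.1 0 0 -0.5 0.04"

```text
clock: 13.78
position: [0.5635, -0.1125, 0.0225]
tool_rot: [3.142, -0.001, 1.571]
force: [-1.0, -0.4, -2.1]
grip_width: 0.0601
finger_force: 66.5
```

Emit:
send_rows:
  plan: "0 0 0.001 0 0 0 0.04; 0 0 0.002 0 0 0 0.04; 0 0 0.003 0 0 0 0.04; 0 0 0.003 0 0 0 0.04"

```text
clock: 14.12
position: [0.5632, -0.1126, 0.0191]
tool_rot: [-3.141, -0.001, 1.571]
force: [-0.8, 0.1, -1.0]
grip_width: 0.0603
finger_force: 66.5
```

Emit:
send_rows:
  plan: "0 0 0.001 0 0 0 0.04; 0 0 0.002 0 0 0 0.04; 0 0 0.0025 0 0 0 0.04; 0 0 0.0025 0 0 0 0.04"

```text
clock: 14.45
position: [0.5636, -0.1127, 0.0169]
tool_rot: [3.141, -0.001, 1.571]
force: [0.1, 1.4, 7.7]
grip_width: 0.0606
finger_force: 67.6
```

Emit:
send_rows:
  plan: "-0.005 0 -0.0005 0 0 0 0.04; -0.01 0 -0.0005 0 0 0 0.04; -0.015 0 -0.0005 0 0 0 0.04; -0.02 0 -0.0005 0 0 0 0.04; -0.025 0 -0.0005 0 0 0 0.04; -0.03 0 -0.0005 0 0 0 0.04; -0.035 0 -0.0005 0 0 0 0.04; -0.04 0 -0.0005 0 0 0 0.04; -0.045 0 -0.0005 0 0 0 0.04; -0.045 0 -0.0005 0 0 0 0.04"

```text
clock: 15.28
position: [0.5631, -0.1583, 0.0169]
tool_rot: [-3.141, -0.001, 1.571]
force: [1.0, 2.3, 3.6]
grip_width: 0.0606
finger_force: 67.0
```

Emit:
send_rows:
  plan: "-0.005 0 0 0 0 0 0.04; -0.01 0 0 0 0 0 0.04; -0.015 0 0 0 0 0 0.04; -0.02 0 0 0 0 0 0.04; -0.025 0 0 0 0 0 0.04; -0.03 0 0 0 0 0 0.04; -0.035 0 0 0 0 0 0.04; -0.04 0 0 0 0 0 0.04; -0.043 0 0 0 0 0 0.04; -0.043 0 0 0 0 0 0.04"

```text
clock: 16.12
position: [0.5631, -0.2013, 0.0169]
tool_rot: [-3.141, -0.001, 1.57]
force: [-0.2, 0.1, 4.0]
grip_width: 0.0605
finger_force: 67.2
```

Emit:
send_rows:
  plan: "0 0 0 0 0 0 0.07; 0 0 0 0 0 0 0.08; 0 0 0 0 0 0 0.08; 0 0 0 0 0 0 0.08; 0 0 -0.01 0 0 0 0.08; 0 0 -0.04 0 0 0 0.08; 0 0 -0.08 0 0 0 0.08; 0.03 0 -0.12 0 0 0 0.08; 0.065 0 -0.15 0 0 0 0.08; 0.1 0 -0.17 0 0 0 0.08"

```text
clock: 16.95
position: [0.5632, -0.1105, 0.184]
tool_rot: [3.14, -0.0, 1.568]
force: [0.8, 1.1, -0.6]
grip_width: 0.0802
finger_force: 0.0
```

Run:
```python
from h import *
s=observe();print(s["clock"],s["position"],s["tool_rot"],s["force"])
c=cam("wrist"); save(c,"w8.png")
# expected book top corners, drawer floor .014+.02
for n,p in dict(looseL=(.532,-.151,.034),looseR=(.594,-.151,.034)).items(): print(n,np.round(proj(c,p)))
hsv=cv2.cvtColor(c[0],cv2.COLOR_RGB2HSV).astype(int)
m=((hsv[...,0]>5)&(hsv[...,0]<30)&(hsv[...,1]>50)&(hsv[...,2]>30)).astype(np.uint8)
# mask limited to drawer interior px (quad between panel and unit, inside walls)
q=np.int32([proj(c,p) for p in [(.492,-.055,.02),(.64,-.055,.02),(.64,-.30,.02),(.492,-.30,.02)]]); M=np.zeros_like(m); cv2.fillPoly(M,[q],1)
print("quad",q.tolist())
n,l,st,ce=cv2.connectedComponentsWithStats(m&M)
for i in np.argsort(-st[1:,4])[:4]+1:
    print(st[i],ce[i].round()); cn=np.argwhere(l==i)[:,::-1].astype(np.float32); b=cv2.boxPoints(cv2.minAreaRect(cn)); print([ray(c,p,.034)[:2].round(3).tolist() for p in b])
```

```text
16.95 [ 0.56315618 -0.11046608  0.18401354] [ 3.13992520e+00 -3.69655259e-04  1.56810326e+00] [ 0.80951474  1.07664683 -0.62872747]
looseL [288. 220.]
looseR [352. 220.]
quad [[242, 117], [403, 117], [387, 333], [259, 334]]
[ 288  211   65   93 4492] [320. 250.]
[[0.532, -0.141], [0.594, -0.142], [0.596, -0.247], [0.528, -0.246]]
```

Emit:
send_rows:
  plan: "-0.015 -0.03 0 0 0 0 0; -0.03 -0.06 0 0 0 0 0; -0.045 -0.09 0 0 0 0 0; -0.06 -0.12 0 0 0 0 0; -0.068 -0.148 0 0 0 0 0; -0.068 -0.153 0.03 0 0 0 0; -0.068 -0.153 0.065 0 0 0 0; -0.068 -0.153 0.1 0 0 0 0; -0.068 -0.153 0.13 0 0 0 0; -0.068 -0.153 0.13 0 0 0 0"

```text
clock: 17.83
position: [0.4079, -0.1773, 0.0476]
tool_rot: [-3.135, -0.002, 1.571]
force: [-2.2, 0.8, -1.0]
grip_width: 0.0002
finger_force: 0.0
```

Run:
```python
from h import *
s=observe();print(s["clock"],s["position"],s["tool_rot"],s["qpos"].round(2),s["force"],s["grip_width"])
```

```text
17.8333 [ 0.40793757 -0.17734204  0.04757194] [-3.13546512e+00 -2.47361185e-03  1.57066519e+00] [ 0.05  0.6   0.29  2.2  -0.43  0.4   0.7 ] [-2.23821906  0.79207456 -1.00149708] 0.0001876508388235224
```

Emit:
send_rows:
  plan: "0 0.01 0 0 0 0 0; 0 0.02 0 0 0 0 0; 0 0.027 0 0 0 0 0; 0 0.034 0 0 0 0 0; 0 0.041 0 0 0 0 0; 0 0.048 0 0 0 0 0; 0 0.056 0 0 0 0 0; 0 0.064 0 0 0 0 0; 0 0.072 0 0 0 0 0; 0 0.08 0 0 0 0 0"

```text
clock: 18.67
position: [0.4908, -0.1778, 0.0508]
tool_rot: [-3.141, -0.001, 1.571]
force: [-2.3, 1.6, 1.0]
grip_width: 0.0001
finger_force: 0.8
```

Emit:
send_rows:
  plan: "0 0.008 0 0 0 0 0; 0 0.016 0 0 0 0 0; 0 0.024 0 0 0 0 0; 0 0.032 0 0 0 0 0; 0 0.04 0 0 0 0 0; 0 0.048 0 0 0 0 0; 0 0.056 0 0 0 0 0; 0 0.064 0 0 0 0 0; 0 0.07 0 0 0 0 0; 0 0.075 0 0 0 0 0"

```text
clock: 19.5
position: [0.5658, -0.178, 0.0508]
tool_rot: [-3.141, -0.001, 1.571]
force: [-1.5, 1.5, 0.5]
grip_width: 0.0001
finger_force: 0.7
```

Emit:
send_rows:
  plan: "0 0.005 0 0 0 0 0; 0 0.01 0 0 0 0 0; 0 0.015 0 0 0 0 0; 0 0.015 0 0 0 0 0"

```text
clock: 19.83
position: [0.5812, -0.1779, 0.0509]
tool_rot: [3.141, -0.001, 1.571]
force: [0.2, -0.2, -0.6]
grip_width: 0.0001
finger_force: 0.0
```

Emit:
send_rows:
  plan: "0 0.004 0 0 0 0 0; 0 0.008 0 0 0 0 0; 0 0.012 0 0 0 0 0; 0 0.015 0 0 0 0 0"

```text
clock: 20.17
position: [0.5948, -0.1779, 0.0507]
tool_rot: [-3.139, -0.001, 1.571]
force: [-10.4, 1.5, 7.1]
grip_width: 0.0001
finger_force: 5.5
```

Emit:
send_rows:
  plan: "0 0.003 0 0 0 0 0; 0 0.006 0 0 0 0 0; 0 0.008 0 0 0 0 0"

```text
clock: 20.42
position: [0.6024, -0.1778, 0.0506]
tool_rot: [-3.139, -0.001, 1.571]
force: [-5.4, 1.5, 2.6]
grip_width: 0.0003
finger_force: 2.7
```

Emit:
send_rows:
  plan: "0 0.002 0 0 0 0 0; 0 0.004 0 0 0 0 0; 0 0.004 0 0 0 0 0"

```text
clock: 20.67
position: [0.6078, -0.178, 0.0509]
tool_rot: [3.141, -0.001, 1.571]
force: [0.5, -0.5, 0.5]
grip_width: -0.0001
finger_force: 0.0
```

Emit:
send_rows:
  plan: "0 0.002 0 0 0 0 0; 0 0.004 0 0 0 0 0; 0 0.004 0 0 0 0 0"

```text
clock: 20.92
position: [0.6084, -0.1782, 0.0505]
tool_rot: [-3.136, -0.002, 1.57]
force: [-17.5, 2.2, 10.1]
grip_width: 0.0002
finger_force: 9.2
```

Emit:
send_rows:
  plan: "0 -0.01 0 0 0 0 0; 0 -0.03 0 0 0 0 0; 0 -0.06 0 0 0 0 0; 0 -0.09 -0.03 0 0 0 0; 0 -0.1 -0.07 0 0 0 0; 0.04 -0.1 -0.11 0 0 0 0; 0.08 -0.1 -0.15 0 0 0 0; 0.12 -0.1 -0.19 0 0 0 0; 0.16 -0.1 -0.2 0 0 0 0; 0.2 -0.1 -0.2 0 0 0 0"

```text
clock: 21.75
position: [0.512, -0.0131, 0.2443]
tool_rot: [3.138, -0.001, 1.569]
force: [1.3, 0.8, 0.6]
grip_width: -0.0001
finger_force: 0.0
```

Run:
```python
from h import *
s=observe();print(s["clock"],s["position"],s["force"])
d=cam("scene"); g=cv2.cvtColor(d[0],cv2.COLOR_RGB2GRAY)
# profile along x at desk y=-0.12/-0.25 at z=.07: find wood -> grey transition
for y in(-.10,-.14,-.18,-.22,-.27):
    out=[]
    for x in np.arange(.58,.69,.006):
        u,v=np.round(proj(d,(x,y,.07))).astype(int); r,gg,b=d[0][v,u].astype(int); out.append((int(r-b),int(r)))
    print(y,out)
```

```text
21.75 [ 0.51203091 -0.01312874  0.24429563] [1.28556687 0.82487305 0.59003414]
-0.1 [(86, 143), (83, 136), (88, 145), (79, 133), (84, 140), (80, 133), (86, 145), (85, 141), (88, 143), (29, 108), (6, 99), (8, 101), (10, 103), (7, 99), (8, 101), (9, 103), (7, 99), (6, 99), (8, 100)]
-0.14 [(87, 145), (81, 137), (79, 132), (83, 138), (88, 145), (86, 143), (82, 136), (82, 131), (3, 55), (7, 83), (7, 101), (9, 99), (8, 101), (8, 102), (9, 100), (9, 101), (9, 100), (9, 100), (8, 100)]
-0.18 [(86, 146), (80, 131), (83, 136), (80, 133), (81, 133), (87, 144), (87, 144), (83, 138), (1, 53), (2, 54), (7, 97), (9, 100), (8, 98), (10, 102), (8, 97), (7, 97), (8, 100), (9, 100), (8, 98)]
-0.22 [(83, 149), (88, 151), (88, 149), (86, 149), (83, 151), (83, 149), (89, 151), (86, 153), (34, 88), (2, 53), (8, 102), (7, 103), (8, 101), (8, 99), (8, 97), (7, 96), (10, 101), (10, 101), (7, 96)]
-0.27 [(85, 150), (88, 150), (87, 151), (88, 149), (83, 151), (84, 150), (85, 151), (83, 149), (86, 150), (84, 151), (20, 102), (8, 106), (9, 98), (7, 97), (6, 95), (9, 99), (8, 99), (9, 99), (8, 99)]
```

```bash
python3 -c "
from h import *
print(observe()['qd'].round(3)); print(bot.job_done())"
```

```text
[ 0.09   0.057 -0.037  0.018 -0.045 -0.062  0.194]
the job is handed in; nothing more can be done
None
```

The receipt book lies flat under the keeper arm, its bound end about 82 mm towards the hinge side by my measurement, and the drawer is pushed home past its catch; I handed the job in at about 22 s. No verdict came back, and I could not see the book once the drawer was shut, so its final state rests on the last look before closing and on the drawer's own feel and position.

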